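Park the bench scraper in the pastry board's slot by feel

ROBOT

A 6-joint arm with a two-finger parallel gripper is mounted at the origin on a cart in front of the work surface, level with it; the furniture and walls round the work are solid. World frame = base frame: x ahead of the robot, y to its left, z up, the work surface at z = 0. Lengths are in mm, angles in rad, forces in N, time in s.
With the tool pointing down it reaches from about 225 to 725 mm from the base axis. Payload 3.1 kg.
Tool frame: the origin (TCP) lies at the very end of the fingers, on their centre line; the grasp point (between the pads) lies 19 mm behind it; z points along the fingers, y is the direction in which the jaws open and shut (so a half turn about z gives the same grasp; the last joint's range is limited). The gripper opens to 85 mm and grips with 20 to 120 N. Pads are 22 mm wide; open, the fingers measure 114 mm over their backs; the gripper's body (76 mm by 85 mm) begins 54 mm behind the grasp point. The pads swing forward as they close: fully open they stand 13 mm farther back than shut.
Start: joints at [1.026, 0.048, 0.099, 1.622, 0, 1.443], TCP at [212.545, 480.044, 231.312] pointing down, gripper open.
Joint ranges: [-2.91, 2.91], [-0.99, 1.94], [-1.21, 1.42], [-2.12, 2.29], [-1.49, 1.47], [-3.14, 3.14]. Speed limits (rad/s): [2.79, 2.79, 3.14, 3.14, 3.14, 3.14].

INTERFACE

Orientations are given as [roll, pitch, yaw] about the fixed x, y, z axes, in that order (R = Rz(yaw) Ry(pitch) Rx(roll)).
In Python, from plant import monitor, viewer, job_done, spotter gives the robot as it stands.
- The arm moves only by the tool play_rows, never from a script. Its argument "series" is text: rows parted by semicolons, each of 6 numbers parted by spaces: the shift along the tool's x, y, z in cm, then the turn, a rotation vector about the tool's x, y, z in rad. A call has exactly 10 rows; each row is the pose to reach, as a shift and turn from the pose commanded when the call began, along the tool's axes at that moment; what a row does not reach only later rows make up. A row lasts 1/8 s, in which the tool goes at most 62.5 mm and 10.7 degrees, less where a joint would pass 70% of its speed; a pose out of reach is approached as far as the arm can. A call with a gripper value outside its range is refused whole. "jaw" is the finger opening in cm, from 0 to 8.54, set as the call begins (left out, the last holds). The fingers move at their own pace and stop on an object; the grip force is fixed at half the most. Time passes only in rows, so rows that repeat a pose let the fingers close, or fill a call up. It gives the time, the measured TCP pose, the force and the opening at its end, in the units of the state.
- monitor.state(): the state, without advancing time (a new reading comes with each control period).
- viewer.read_camera(name): name is "side" or "top"; returns the picture (384x512x3 uint8, red, green, blue); there is no depth.
- viewer.camera_info(name): a dict with "fx", "fy", "cx", "cy" (pixels), "world_to_cam" (4x4, takes a point from world to camera coordinates). Camera axes: x right, y down, z forward; pixel columns grow to the right and rows downward; lengths in mm; the calibration is good to about 2 mm. A picture is of the moment at which its call begins. camera_info takes no time and is no camera call.
- job_done(): hands the job in, once; it reports no verdict.
Trained networks look in the newest picture that a camera, given by its name, has taken for a name from the list of things; names that differ only in an ending like _2 or _b are one class to them, and where a whole thing is asked for, a point or a joint stands for the part that bears it (a point fixed in the world has none). Each returns a list of dicts, best first, with "confidence" (0 to 1); they miss things now and then, are a little off and sometimes report something else, mostly with a low value. They report only what shows in the picture. A call takes as long as a camera call. They do not tell look-alikes from the thing itself.
- spotter.trace(camera, query): "pixels" (384x512 bool, what is visible of it).
- spotter.tip_of(camera, query): "position" ([x, y, z] in mm, in world coordinates, good to about 4 mm: a listed point, or the origin of a listed thing).
The state is a dict: "t": time; "joint_positions": joint angles; "qvel": joint speeds; "effort": joint torques, N m; "eef_pos": TCP position; "eef_rot": TCP orientation; "contact_force": force on the tool from outside, world axes, zero at the start; "torque": the same for the moment, N m; "finger_gap": finger opening in mm.
Only numpy, scipy, OpenCV 4.12 (cv2) and the standard library are available. Lean on these libraries where they do the work, as an engineer would, in place of code of your own. Each camera call takes 0.05 s, during which the arm holds its last target. There are 200 camera calls.

TASK

Take the bench scraper out of the drying rack and put it away in the storage slot of the pastry board. The slot is hard to see: rest the blade's edge lightly on the light wood in front of the black stave, with the blade parallel to the stave, and slide it back over the stave, edge kept on the wood (no poking or hopping for the slot), until it drops in; stop there, lower it gently to the bottom of the slot and leave it standing. Do not press hard on the board, and leave everything else where it is.

Things in the scene. Friction and masses are not known exactly. Their poses are not given: they have to be found in the camera images.
- scraper_grip (a point): Centre of the bench scraper's wooden grip. The scraper (0.1 to 0.2 kg) stands blade down in a gap of the wire drying rack, leaning by up to 0.1 rad. Grip: flat-sided bar, 20 mm thick along this point's x, 102 mm long along y, 26 mm tall along z (up). The steel blade below it is 3 mm thick and 95 mm wide along y; its straight edge is 79 mm under this point.
- scraper: The bench scraper; the origin is the middle of the blade's lower edge, axes as for the grip (x normal to the blade, y along the edge, z up towards the grip).
- board: Pastry board, 240 (x) by 220 (y) by 36 mm, origin at the centre of its underside, 6 mm above the worktop on soft gel feet: it does not shift sideways but sinks 1 mm per 8 N of load. x away from the robot at yaw 0, z up. Light wood from x = -120 to 15 mm, then one near-black stave right across from x = 15 to 85 mm (0.3 mm lower), then light wood to 120 mm.
- board_top (a point): Centre of the pastry board's flat top, 36 mm above its underside, axes as the board. The storage slot runs along y in the black stave: 6 mm wide, 120 mm long, centred on y = 0, 26 mm deep, mouth bevelled by 1 mm. Its x is not known exactly: somewhere from 35 to 65 mm from this point, different each time.
- rack: Wire drying rack, fixed, 86 by 130 mm, six hoops 12 mm apart along x, 52 mm high; origin at the centre of its underside.
- egg_box: Bystander: grey egg box, 106x156x72 mm; origin under its centre.
- mug: Bystander: white mug with blue dots, 93 mm high; origin under its centre.
- jam_jar: Bystander: jam jar, 69 mm diameter, 99 mm high; origin under its centre.
- salt: Bystander: grey salt shaker, 44 mm diameter, 90 mm high; origin under its centre.
- onion: Bystander: onion, 75 mm; origin under its centre.
Things that resemble listed ones, but are neither listed nor needed, are in the scene too. What is meant by the scraper is not turquoise, and is the smaller of those in its own colour.

How it is judged (in metres and radians):
On the way, in this order (a step that is already met when the one before it is completed fails the run):
1. the blade's edge rests on the light wood in front of the black stave, upright (contact force between scraper and board above 0.3 N and x of scraper in the frame of board between -0.12 and 0.015 m and z of scraper in the frame of board between 0.032 and 0.041 m and angle between scraper's own z axis and vertical below 0.3 rad), for 0.1 s.
2. the blade has dropped into the slot by 8 mm or more (x of scraper in the frame of board between 0.02 and 0.08 m and y of scraper in the frame of board between -0.03 and 0.03 m and z of scraper in the frame of board between 0.005 and 0.028 m), for 0.1 s.
At the end, for the whole second after the job is handed in: The scraper stands released and at rest in the board's slot, its edge within 3 mm of the slot's bottom along its middle (23 mm or more below the board's top), leaning less than 0.25 rad (x of scraper in the frame of board between 0.02 and 0.08 m and y of scraper in the frame of board between -0.03 and 0.03 m and z of scraper in the frame of board between 0.005 and 0.0125 m and angle between scraper's own z axis and vertical below 0.25 rad and linear speed of scraper below 0.02 m/s); the robot touches nothing.
It fails at once if the scraper was pressed or rammed against the board with more than 25 N (contact force between scraper and board above 25 N).
It fails at once if the edge was lifted or lowered over the black stave (8 to 20 mm above it) instead of sliding on the wood (x of scraper in the frame of board between 0.025 and 0.085 m and y of scraper in the frame of board between -0.11 and 0.11 m and z of scraper in the frame of board between 0.044 and 0.056 m).
It fails at once if a bystander was shifted by more than 30 mm (distance of any of egg_box, mug, jam_jar, salt, onion from where it was at the start of the episode above 0.03 m).
It also fails if it takes over 61 s, if anything falls off the work surface, if the arm or the gripper's body presses on something with over 40 N, if the wrist force passes 120 N, or if a joint passes its speed limit or range.

## Working session

There is one attempt and no reset: what is moved stays moved. The work goes in short steps, Python scripts to look and compute and a tool call to move; the robot and the scene stay as the last step left them, time stands still between calls to the robot, and variables do not carry over. Pictures are saved under pics/ and viewed, about 8 in all and at most 12, crops included, and the job is handed in when it is done.

Besides the shell and the picture viewer there is one more tool, called after "Request:" as a command line: name --argument value ..., lists and objects as JSON in quotes. play_rows: Moves the arm, as the interface text tells. Its arguments: {"type":"object","properties":{"series":{"type":"string"},"jaw":{"type":"number"}},"required":["series"]}

```bash
ls; mkdir -p pics; cat > h.py <<'E'
import numpy as np, cv2
from scipy.spatial.transform import Rotation as R
from plant import monitor, viewer, job_done, spotter
def save(n,f,crop=None,s=1):
    im=viewer.read_camera(n)
    o=im if crop is None else im[crop[1]:crop[3],crop[0]:crop[2]]
    o=cv2.resize(o,None,fx=s,fy=s,interpolation=cv2.INTER_CUBIC)
    cv2.imwrite('pics/'+f,o[:,:,::-1]); return im
def proj(n,p):
    c=viewer.camera_info(n);T=np.array(c['world_to_cam']);q=T[:3,:3]@np.array(p,float)+T[:3,3]
    return np.round([c['fx']*q[0]/q[2]+c['cx'],c['fy']*q[1]/q[2]+c['cy']],1)
def ray(n,px,z):
    c=viewer.camera_info(n);T=np.array(c['world_to_cam']);A=T[:3,:3];o=-A.T@T[:3,3]
    d=A.T@np.array([(px[0]-c['cx'])/c['fx'],(px[1]-c['cy'])/c['fy'],1]);return o+d*(z-o[2])/d[2]
E
python3 - <<'E'
from h import *
a=save('top','t0.png',s=1.5);save('side','s0.png',s=1.5)
for n in ['top','side']:
    c=viewer.camera_info(n);T=np.array(c['world_to_cam']);print(n,c['fx'],np.round(-T[:3,:3].T@T[:3,3]),np.round(T[:3,:3],2).tolist())
    for q in ['scraper_grip','scraper','board_top','rack']:
        for r in spotter.tip_of(n,q)[:5]: print(n,q,round(r['confidence'],2),np.round(r['position'],1),proj(n,r['position']))
s=monitor.state();print(s['t'],s['eef_pos'],s['eef_rot'],s['contact_force'])
E
```

```text
pics
top 361.1751018063962 [ 304.   29. 1256.] [[-0.02, -1.0, 0.02], [-0.98, 0.01, -0.19], [0.19, -0.02, -0.98]]
top scraper_grip 0.8 [426.5 277.6  83.1] [169.6 227.7]
top scraper_grip 0.75 [419.1 471.4 109.2] [105.8 230.1]
top scraper 0.85 [420.4 472.7  -1.1] [117.8 232.8]
top scraper 0.64 [425.2 277.2   8.4] [174.2 230.2]
top scraper 0.59 [564.6 149.5   1.4] [211.9 190.4]
top board_top 0.86 [487.4 -84.7  40. ] [279.6 209.4]
top rack 0.98 [4.496e+02 2.757e+02 2.000e-01] [175.3 223.4]
side 441.0839979886102 [-162. 1286.  867.] [[-0.88, -0.48, -0.01], [-0.22, 0.42, -0.88], [0.43, -0.77, -0.48]]
side scraper_grip 0.91 [426.  274.3  84.5] [247.1 232.9]
side scraper_grip 0.67 [426.8 468.3 107.2] [212.8 260.2]
side scraper_grip 0.64 [564.1 146.   80.2] [230.9 205.9]
side scraper 0.59 [425.9 469.2  -3.4] [215.1 290.8]
side scraper 0.55 [570.  151.2  -1.8] [229.6 225.7]
side scraper 0.53 [421.8 275.1   5.4] [248.6 253.6]
side board_top 0.84 [486.5 -85.1  44.1] [279.  191.9]
side rack 0.86 [442.8 281.4  -1.4] [242.1 254.5]
0.5 [212.52382501 480.01871962 231.26403456] [-3.14148717e+00  2.37083106e-05  2.72483086e+00] [-0.72891502  0.13131283  0.44034417]
```

View pics/t0.png

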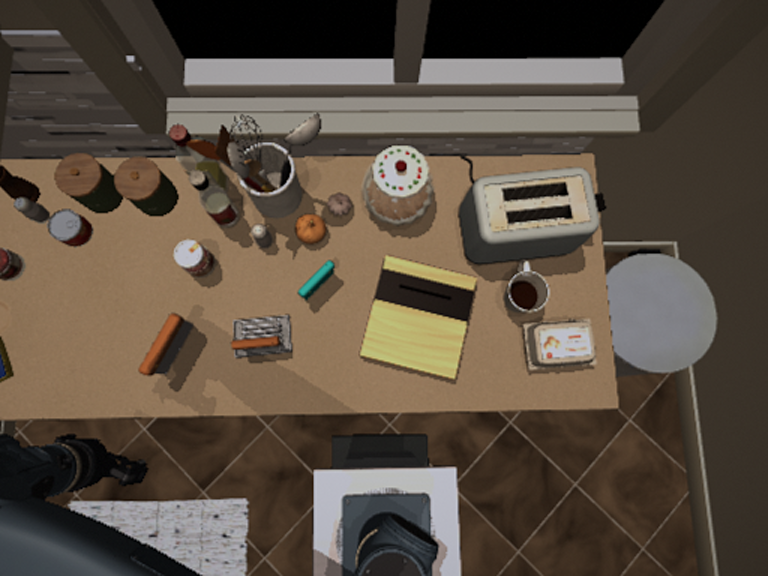

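View pics/s0.png

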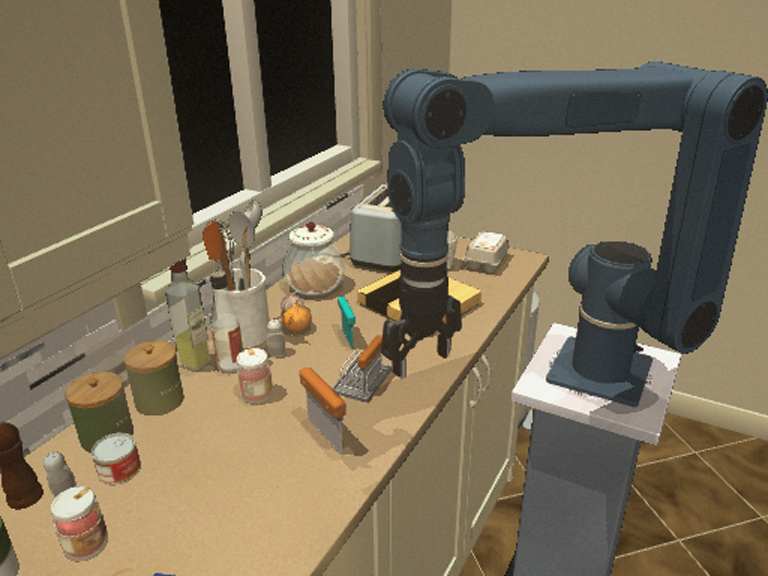

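The candidates in the top picture are: orange and large at (106,230), orange and small in the rack at (170,228), and turquoise at (212,186). The rack one fits: it is in the rack, not turquoise, and the smaller of the two orange ones. Next I'll confirm this in a crop and measure yaw.

```bash
python3 - <<'E'
from h import *
im=save('top','c0.png',(85,165,325,260),3.3)
def rect(mask,z,n='top'):
    ys,xs=np.nonzero(mask);P=np.array([ray(n,(x,y),z)[:2] for x,y in zip(xs,ys)],np.float32)
    return cv2.minAreaRect(P)
for q,z in [('scraper_grip',92),('board',42),('rack',52)]:
    for r in spotter.trace('top',q)[:4]:
        m=r['pixels'];ys,xs=np.nonzero(m);print(q,round(r['confidence'],2),m.sum(),xs.mean(),ys.mean(),rect(m,z))
# orange grip by colour
hsv=cv2.cvtColor(im,cv2.COLOR_RGB2HSV);m=((hsv[:,:,0]<14)&(hsv[:,:,1]>150)&(hsv[:,:,2]>80))
m[:,:150]=0;m[:,198:]=0;m[:215]=0;m[240:]=0;print('orange',m.sum(),rect(m,92))
# black stave
g=im.max(2)<70;g[:165]=0;g[230:]=0;g[:,:240]=0;g[:,320:]=0
n,l,st,_=cv2.connectedComponentsWithStats(g.astype(np.uint8));i=1+st[1:,4].argmax();print('stave',st[i],rect(l==i,42))
E
```

```text
scraper_grip 0.96 751 110.29027962716378 229.6537949400799 ((420.5982666015625, 463.836181640625), (57.980838775634766, 139.9596405029297), 63.309120178222656)
scraper_grip 0.6 256 211.078125 185.6484375 ((561.7810668945312, 142.66213989257812), (28.581932067871094, 96.15886688232422), 45.62971878051758)
scraper_grip 0.51 219 170.15981735159818 228.01826484018264 ((424.7270812988281, 272.91693115234375), (21.72504234313965, 105.3690185546875), 4.574012756347656)Traceback (most recent call last):
  File "<stdin>", line 8, in <module>
  File "<stdin>", line 4, in rect
  File "h.py", line 13, in ray
    c=viewer.camera_info(n);T=np.array(c['world_to_cam']);A=T[:3,:3];o=-A.T@T[:3,3]
ValueError: time passes only in moves, steps and waits
```

View pics/c0.png

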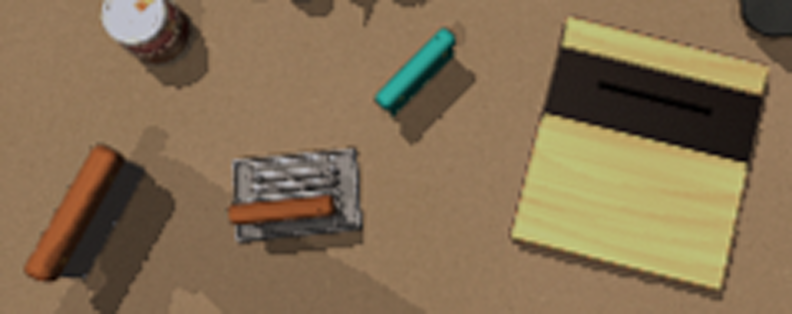

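The crop confirms the smaller orange scraper in the rack, spanning crop (230,215) to (332,205). The board's black stave shows a darker line from (600,85) to (710,112).

```bash
cat >> h.py <<'E'
_C={n:viewer.camera_info(n) for n in ('top','side')}
def ray(n,px,z):
    c=_C[n];T=np.array(c['world_to_cam']);A=T[:3,:3];o=-A.T@T[:3,3]
    px=np.atleast_2d(px).astype(float);d=np.c_[(px[:,0]-c['cx'])/c['fx'],(px[:,1]-c['cy'])/c['fy'],np.ones(len(px))]@A
    return o+d*((z-o[2])/d[:,2])[:,None]
def rect(mask,z,n='top'):
    ys,xs=np.nonzero(mask);return cv2.minAreaRect(ray(n,np.c_[xs,ys],z)[:,:2].astype(np.float32))
E
python3 - <<'E'
from h import *
im=viewer.read_camera('top')
for q,z in [('board',42),('rack',52)]:
    r=spotter.trace('top',q)[0];print(q,r['confidence'],rect(r['pixels'],z))
hsv=cv2.cvtColor(im,cv2.COLOR_RGB2HSV);m=((hsv[:,:,0]<14)&(hsv[:,:,1]>150)&(hsv[:,:,2]>80))
m[:,:150]=0;m[:,198:]=0;m[:215]=0;m[240:]=0;print('orange',m.sum(),rect(m,92))
g=im.max(2)<70;g[:165]=0;g[230:]=0;g[:,:240]=0;g[:,320:]=0
n,l,st,_=cv2.connectedComponentsWithStats(g.astype(np.uint8));i=1+st[1:,4].argmax();print('stave',st[i],rect(l==i,42))
# board corners and slot from crop pixels
P=[(570,16),(769,68),(720,297),(513,240),(600,85),(710,112),(545,115),(745,161)]
print(np.round(ray('top',[(85+x/3.3-.5,165+y/3.3-.5) for x,y in P],42)[:,:2]))
E
```

```text
board 0.92 ((483.7893981933594, -82.27946472167969), (218.1154022216797, 239.72669982910156), 74.90006256103516)
rack 0.67 ((444.0904541015625, 269.486572265625), (83.32704162597656, 124.77700805664062), 4.543276786804199)
orange 166 ((423.7048645019531, 277.2501220703125), (18.312313079833984, 96.28938293457031), 4.88645601272583)
stave [ 250  180   66   34 1286] ((532.5, -96.70674896240234), (218.59951782226562, 70.36599731445312), 74.94005584716797)
[[ 629.  -11.]
 [ 570. -219.]
 [ 334. -157.]
 [ 395.   51.]
 [ 554.  -41.]
 [ 524. -155.]
 [ 523.   17.]
 [ 472. -189.]]
```

```bash
cat >> h.py <<'E'
def go(p,yaw):
    s=monitor.state();A=R.from_euler('xyz',s['eef_rot']);d=A.inv().apply(np.array(p)-s['eef_pos'])/10
    w=(A.inv()*R.from_euler('xyz',[np.pi,0,yaw])).as_rotvec()
    print('t',s['t'],'pos',np.round(s['eef_pos'],1),'rot',np.round(s['eef_rot'],4),'F',np.round(s['contact_force'],1),'gap',s['finger_gap']);print('shift cm',np.round(d,3),'turn',np.round(w,4))
E
python3 -c "
from h import *
go([425,276,140],1.651)"
```

```text
t 0.8 pos [212.6 480.1 231.4] rot [3.1415 0.     2.7248] F [-0.3  0.9 -0.1] gap 85.5137116627323
shift cm [-27.687 -10.062   9.136] turn [ 1.0000e-04 -0.0000e+00  1.0738e+00]
```

Request:
play_rows --series "-3.5 -1.3 0.5 0 0 0.14;-7 -2.6 1.5 0 0 0.28;-10.5 -3.8 2.5 0 0 0.42;-14 -5.1 3.5 0 0 0.56;-17.5 -6.4 4.5 0 0 0.7;-21 -7.7 6 0 0 0.84;-24.5 -9 7.5 0 0 0.96;-27.69 -10.06 9.14 0 0 1.074;-27.69 -10.06 9.14 0 0 1.074;-27.69 -10.06 9.14 0 0 1.074" --jaw 5

```text
t: 2.05
eef_pos: [424.8, 276.2, 140.1]
eef_rot: [-3.141, -0.0, 1.651]
contact_force: [-0.1, 0.3, 0.5]
finger_gap: 49.9
```

```bash
python3 - <<'E'
from h import *
go([425,276,65],1.651)
save('side','s1.png',(170,150,330,290),4.5)
for q in ['scraper_grip','scraper']:
    for r in spotter.tip_of('side',q)[:5]: print(q,round(r['confidence'],2),np.round(r['position'],1))
print(proj('side',[425,276,140]))
E
```

```text
t 2.05 pos [424.8 276.2 140.1] rot [-3.1412e+00 -5.0000e-04  1.6514e+00] F [-0.1  0.3  0.5] gap 49.87205034684079
shift cm [-0.022  0.023  7.511] turn [-0.0004 -0.0005  0.0004]
scraper_grip 0.83 [425.8 272.7  85.5]
scraper_grip 0.77 [424.8 470.2 107.9]
scraper_grip 0.64 [564.7 145.7  80.2]
scraper 0.87 [423.5 274.9   3.6]
scraper 0.77 [427.2 469.8  -1.2]
scraper 0.57 [568.8 150.7  -0.8]
[246.7 218.3]
```

View pics/s1.png

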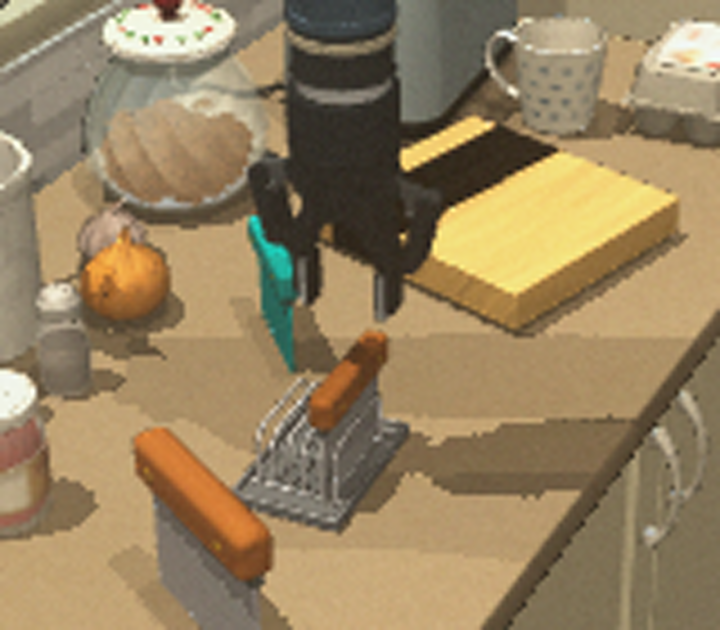

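The gripper is above the small orange grip at crop (348,380), with the jaws straddling it. Descending and closing now.

Request:
play_rows --series "0 0 1.5 0 0 0;0 0 3 0 0 0;0 0 4.5 0 0 0;0 0 6 0 0 0;0 0 7 0 0 0;0 0 7.5 0 0 0;0 0 7.5 0 0 0;0 0 7.5 0 0 0;0 0 7.5 0 0 0;0 0 7.5 0 0 0"

```text
t: 3.45
eef_pos: [425.3, 276.1, 65.4]
eef_rot: [3.141, -0.0, 1.651]
contact_force: [-0.0, -0.0, 0.1]
finger_gap: 50.1
```

Request:
play_rows --series "0 0 0 0 0 0;0 0 0 0 0 0;0 0 0 0 0 0;0 0 0 0 0 0;0 0 0 0 0 0;0 0 0 0 0 0;0 0 0 0 0 0;0 0 0 0 0 0;0 0 0 0 0 0;0 0 0 0 0 0" --jaw 0

```text
t: 4.7
eef_pos: [425.2, 276.1, 65.1]
eef_rot: [3.141, -0.0, 1.651]
contact_force: [-0.9, -0.8, 3.8]
finger_gap: 19.2
```

Request:
play_rows --series "0 0 -0.5 0 0 0;0 0 -1.5 0 0 0;0 0 -2.5 0 0 0;0 0 -3.5 0 0 0;0 0 -4.5 0 0 0;0 0 -5.5 0 0 0;0 0 -6.5 0 0 0;0 0 -7.5 0 0 0;0 0 -8.5 0 0 0;0 0 -8.5 0 0 0"

```text
t: 5.95
eef_pos: [425.7, 276.3, 151.2]
eef_rot: [3.14, -0.001, 1.651]
contact_force: [-0.7, 0.1, -1.7]
finger_gap: 18.9
```

```bash
python3 - <<'E'
from h import *
yb=-0.2635;c=np.array([485,-83.]);f=lambda x,y:c+[x*np.cos(yb)-y*np.sin(yb),x*np.sin(yb)+y*np.cos(yb)]
print(f(-30,0));go([*f(-30,0),150],np.pi/2+yb)
save('side','s2.png',(170,130,330,270),4.5)
for q in ['scraper_grip','scraper']:
    for r in spotter.tip_of('side',q)[:5]: print(q,round(r['confidence'],2),np.round(r['position'],1))
E
```

```text
[456.03547163 -75.18615994]
t 5.95 pos [425.7 276.3 151.2] rot [ 3.1395e+00 -8.0000e-04  1.6508e+00] F [-0.7  0.1 -1.7] gap 18.919150600275252
shift cm [-35.279   0.211   0.089] turn [ 0.0019 -0.0011  0.3435]
scraper_grip 0.85 [423.1 470.  108.3]
scraper_grip 0.63 [426.8 274.4 169.5]
scraper_grip 0.49 [565.3 144.4  81.1]
scraper 0.72 [427.3 469.1  -1.3]
scraper 0.63 [425.7 278.2  90.8]
scraper 0.61 [5.666e+02 1.497e+02 4.000e-01]
```

View pics/s2.png

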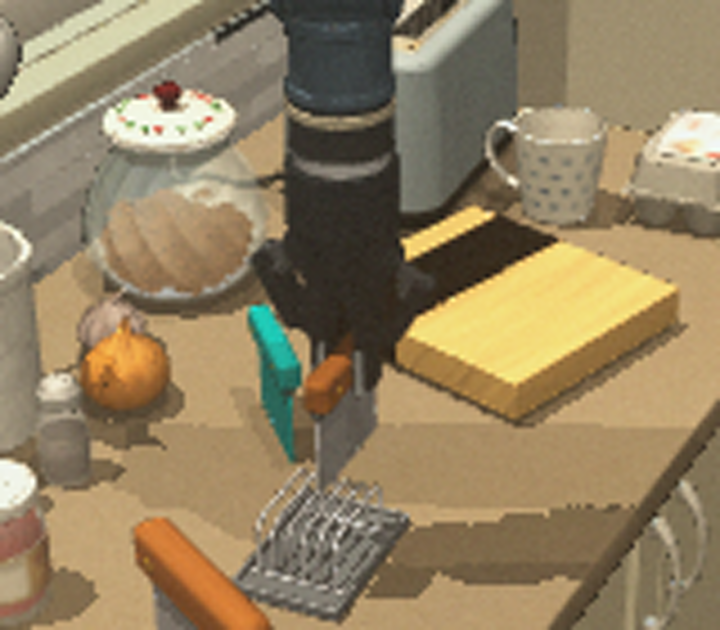

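Scraper is held upright above the rack (grip at crop (330,380), blade below). Carrying it over the front light wood.

Request:
play_rows --series "-2 0 0 0 0 0.02;-6 0 0 0 0 0.06;-11 0 0 0 0 0.11;-16 0 0 0 0 0.16;-21 0.1 0 0 0 0.21;-26 0.2 0 0 0 0.26;-30.5 0.2 0 0 0 0.3;-33.5 0.2 0 0 0 0.33;-35.28 0.21 0 0 0 0.3435;-35.28 0.21 0 0 0 0.3435"

```text
t: 7.35
eef_pos: [455.1, -75.9, 149.5]
eef_rot: [-3.141, -0.0, 1.306]
contact_force: [0.2, 1.0, -1.4]
finger_gap: 18.8
```

```bash
python3 - <<'E'
from h import *
go([456.04,-75.19,108],np.pi/2-.2635)
im=save('top','t3.png',(230,160,330,260),6)
save('side','s3.png',(220,120,340,220),6)
for n in ['top','side']:
  viewer.read_camera(n)
  for q in ['scraper_grip','scraper']:
    for r in spotter.tip_of(n,q)[:4]: print(n,q,round(r['confidence'],2),np.round(r['position'],1))
E
```

```text
t 7.35 pos [455.1 -75.9 149.5] rot [-3.1407e+00 -5.0000e-04  1.3059e+00] F [ 0.2  1.  -1.4] gap 18.79323697278725
shift cm [0.095 0.073 4.151] turn [-0.0009 -0.0005 -0.0014]
top scraper_grip 0.84 [420.1 469.2 107. ]
top scraper_grip 0.57 [566.3 143.2  83.9]
top scraper_grip 0.5 [459.1 -72.5 168. ]
top scraper 0.93 [418.  470.7  -0.9]
top scraper 0.6 [566.3 149.5   3.6]
top scraper 0.44 [455.2 -73.2  90.5]
side scraper_grip 0.95 [425.9 467.4 107.1]
side scraper_grip 0.77 [565.2 145.4  77.8]
side scraper_grip 0.7 [460.3 -73.8 169.7]
side scraper 0.83 [452.1 -73.9  85.5]
side scraper 0.79 [428.9 467.    1.8]
side scraper 0.77 [568.4 150.5   0.9]
```

View pics/s3.png

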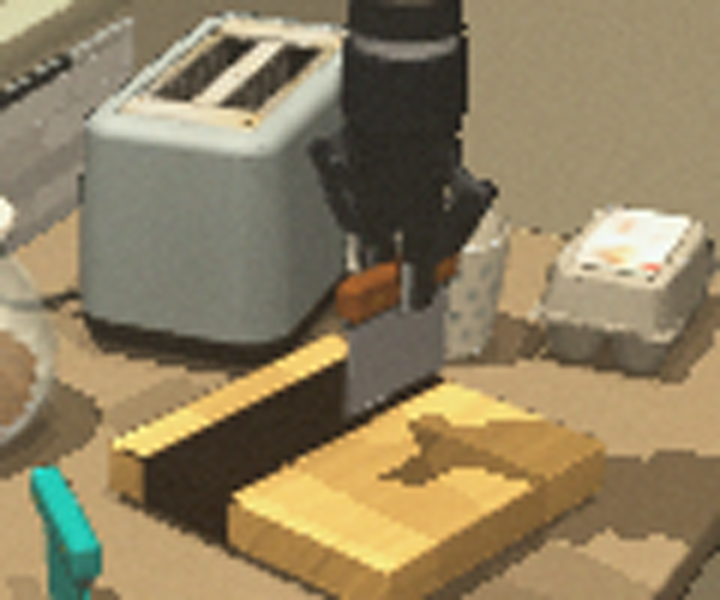

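Request:
play_rows --series "0.05 0.03 0.4 0 0 0;0.1 0.07 1 0 0 0;0.1 0.07 1.7 0 0 0;0.1 0.07 2.4 0 0 0;0.1 0.07 3 0 0 0;0.1 0.07 3.4 0 0 0;0.1 0.07 3.7 0 0 0;0.1 0.07 3.9 0 0 0;0.1 0.07 4.1 0 0 0;0.1 0.07 4.1 0 0 0"

```text
t: 9.0
eef_pos: [456.2, -74.7, 108.8]
eef_rot: [-3.142, -0.0, 1.307]
contact_force: [-0.7, -0.1, -1.8]
finger_gap: 19.0
```

Request:
play_rows --series "0 0 0.03 0 0 0;0 0 0.06 0 0 0;0 0 0.09 0 0 0;0 0 0.12 0 0 0;0 0 0.15 0 0 0;0 0 0.18 0 0 0;0 0 0.21 0 0 0;0 0 0.24 0 0 0;0 0 0.27 0 0 0;0 0 0.27 0 0 0"

```text
t: 10.25
eef_pos: [456.2, -74.8, 106.2]
eef_rot: [-3.142, 0.0, 1.307]
contact_force: [-0.7, -0.2, -2.0]
finger_gap: 19.2
```

Request:
play_rows --series "0 0 0.03 0 0 0;0 0 0.06 0 0 0;0 0 0.09 0 0 0;0 0 0.12 0 0 0;0 0 0.15 0 0 0;0 0 0.18 0 0 0;0 0 0.2 0 0 0;0 0 0.2 0 0 0;0 0 0.2 0 0 0;0 0 0.2 0 0 0"

```text
t: 11.5
eef_pos: [456.3, -74.8, 104.2]
eef_rot: [3.142, 0.0, 1.307]
contact_force: [1.0, -0.2, -1.5]
finger_gap: 18.9
```

Request:
play_rows --series "0 0 0.03 0 0 0;0 0 0.06 0 0 0;0 0 0.09 0 0 0;0 0 0.12 0 0 0;0 0 0.15 0 0 0;0 0 0.18 0 0 0;0 0 0.2 0 0 0;0 0 0.2 0 0 0;0 0 0.2 0 0 0;0 0 0.2 0 0 0"

```text
t: 12.75
eef_pos: [456.3, -74.8, 102.2]
eef_rot: [3.142, 0.0, 1.307]
contact_force: [-0.9, 0.2, -0.4]
finger_gap: 19.4
```

Request:
play_rows --series "0 0 0.03 0 0 0;0 0 0.06 0 0 0;0 0 0.09 0 0 0;0 0 0.12 0 0 0;0 0 0.12 0 0 0;0 0 0.12 0 0 0;0 0 0.12 0 0 0;0 0 0.12 0 0 0;0 0 0.12 0 0 0;0 0 0.12 0 0 0"

```text
t: 14.0
eef_pos: [456.3, -74.8, 101.3]
eef_rot: [3.141, 0.0, 1.307]
contact_force: [-2.4, 0.2, 4.9]
finger_gap: 19.0
```

Light contact (~6 N). Sliding back along tool +y.

Request:
play_rows --series "0 0.2 0 0 0 0;0 0.6 0 0 0 0;0 1.1 0 0 0 0;0 1.6 0 0 0 0;0 2.1 0 0 0 0;0 2.6 0 0 0 0;0 3.1 0 0 0 0;0 3.6 0 0 0 0;0 3.9 0 0 0 0;0 4 0 0 0 0"

```text
t: 15.25
eef_pos: [492.4, -84.4, 100.9]
eef_rot: [-3.136, 0.0, 1.307]
contact_force: [-7.2, 1.2, 8.2]
finger_gap: 19.3
```

Request:
play_rows --series "0 0.2 -0.01 0 0 0;0 0.5 -0.02 0 0 0;0 0.9 -0.02 0 0 0;0 1.3 -0.02 0 0 0;0 1.7 -0.02 0 0 0;0 2.1 -0.02 0 0 0;0 2.4 -0.02 0 0 0;0 2.7 -0.02 0 0 0;0 2.9 -0.02 0 0 0;0 3 -0.02 0 0 0"

```text
t: 16.5
eef_pos: [521.8, -92.3, 100.8]
eef_rot: [-3.137, -0.0, 1.307]
contact_force: [-4.9, 0.7, 7.1]
finger_gap: 19.2
```

```bash
python3 - <<'E'
from h import *
go([539,-98,100],np.pi/2-.2635)
save('side','s4.png',(220,120,340,220),6)
for q in ['scraper_grip','scraper']:
    for r in spotter.tip_of('side',q)[:4]: print(q,round(r['confidence'],2),np.round(r['position'],1))
E
```

```text
t 16.5 pos [521.8 -92.3 100.8] rot [-3.1367 -0.      1.3075] F [-4.9  0.7  7.1] gap 19.186344961332537
shift cm [-0.097  1.813  0.073] turn [-0.0049 -0.      0.0002]
scraper_grip 0.81 [424.4 467.  108.2]
scraper_grip 0.72 [565.5 145.9  77.9]
scraper_grip 0.68 [524.8 -93.2 119.7]
scraper 0.87 [428.5 468.6  -2. ]
scraper 0.7 [520.5 -94.7  44.1]
scraper 0.46 [569.5 149.8   0.6]
```

View pics/s4.png

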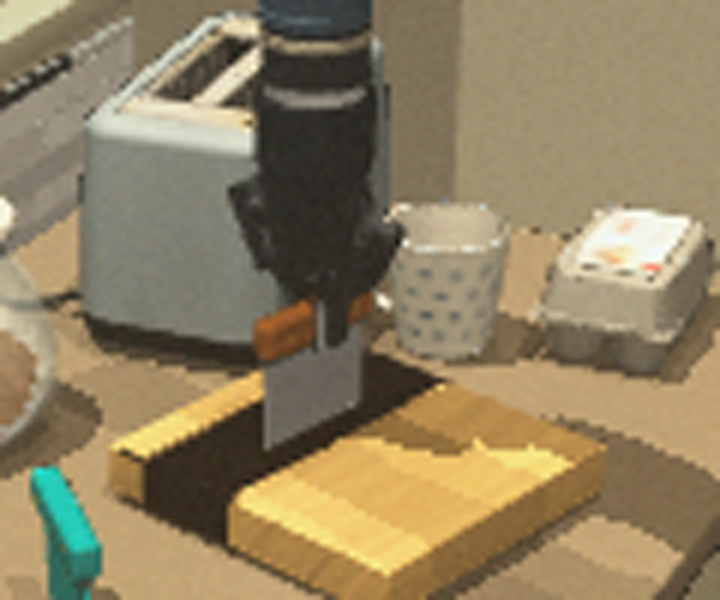

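Blade is upright on the stave, edge at crop (265,448)–(360,405). Continuing slower.

Request:
play_rows --series "0 0.06 0 0 0 0;0 0.12 0 0 0 0;0 0.18 0 0 0 0;0 0.24 0 0 0 0;0 0.3 0 0 0 0;0 0.36 0 0 0 0;0 0.42 0 0 0 0;0 0.48 0 0 0 0;0 0.54 0 0 0 0;0 0.6 0 0 0 0"

```text
t: 17.9
eef_pos: [527.4, -93.9, 100.8]
eef_rot: [-3.137, -0.0, 1.307]
contact_force: [-4.7, 1.2, 7.2]
finger_gap: 19.2
```

Request:
play_rows --series "0 0.03 0 0 0 0;0 0.06 0 0 0 0;0 0.09 0 0 0 0;0 0.12 0 0 0 0;0 0.15 0 0 0 0;0 0.18 0 0 0 0;0 0.21 0 0 0 0;0 0.24 0 0 0 0;0 0.27 0 0 0 0;0 0.3 0 0 0 0"

```text
t: 19.15
eef_pos: [530.3, -94.7, 100.8]
eef_rot: [-3.137, -0.0, 1.307]
contact_force: [-4.8, 1.0, 6.3]
finger_gap: 19.4
```

Request:
play_rows --series "0 0.03 0 0 0 0;0 0.06 0 0 0 0;0 0.09 0 0 0 0;0 0.12 0 0 0 0;0 0.15 0 0 0 0;0 0.18 0 0 0 0;0 0.21 0 0 0 0;0 0.24 0 0 0 0;0 0.27 0 0 0 0;0 0.3 0 0 0 0"

```text
t: 20.4
eef_pos: [533.2, -95.5, 100.8]
eef_rot: [-3.137, 0.0, 1.307]
contact_force: [-5.4, 1.1, 7.4]
finger_gap: 19.0
```

Request:
play_rows --series "0 0.02 0 0 0 0;0 0.04 0 0 0 0;0 0.06 0 0 0 0;0 0.08 0 0 0 0;0 0.1 0 0 0 0;0 0.12 0 0 0 0;0 0.14 0 0 0 0;0 0.16 0 0 0 0;0 0.18 0 0 0 0;0 0.2 0 0 0 0"

```text
t: 21.65
eef_pos: [535.2, -96.0, 100.9]
eef_rot: [-3.137, 0.0, 1.307]
contact_force: [-4.9, 0.3, 7.1]
finger_gap: 19.2
```

Request:
play_rows --series "0 0.02 0 0 0 0;0 0.05 0 0 0 0;0 0.07 0 0 0 0;0 0.1 0 0 0 0;0 0.12 0 0 0 0;0 0.15 0 0 0 0;0 0.17 0 0 0 0;0 0.2 0 0 0 0;0 0.22 0 0 0 0;0 0.25 0 0 0 0"

```text
t: 22.9
eef_pos: [537.5, -96.6, 100.8]
eef_rot: [-3.137, -0.0, 1.307]
contact_force: [-6.3, 1.7, 7.8]
finger_gap: 19.2
```

Request:
play_rows --series "0 0.02 0 0 0 0;0 0.05 0 0 0 0;0 0.07 0 0 0 0;0 0.1 0 0 0 0;0 0.12 0 0 0 0;0 0.15 0 0 0 0;0 0.17 0 0 0 0;0 0.2 0 0 0 0;0 0.22 0 0 0 0;0 0.25 0 0 0 0"

```text
t: 24.15
eef_pos: [541.5, -97.8, 100.6]
eef_rot: [-3.14, -0.0, 1.307]
contact_force: [-1.3, 0.5, -1.5]
finger_gap: 19.3
```

Force is back to the free-hanging value (-1.5 N): the edge is in the slot mouth. Stopping the slide and lowering gently.

Request:
play_rows --series "0 0 0.03 0 0 0;0 0 0.06 0 0 0;0 0 0.09 0 0 0;0 0 0.12 0 0 0;0 0 0.15 0 0 0;0 0 0.18 0 0 0;0 0 0.2 0 0 0;0 0 0.2 0 0 0;0 0 0.2 0 0 0;0 0 0.2 0 0 0"

```text
t: 25.4
eef_pos: [541.7, -97.8, 99.4]
eef_rot: [-3.141, 0.0, 1.307]
contact_force: [-4.8, 2.0, 2.7]
finger_gap: 19.3
```

Request:
play_rows --series "0 -0.03 0 0 0 0;0 -0.06 0 0 0 0;0 -0.09 0.02 0 0 0;0 -0.1 0.05 0 0 0;0 -0.1 0.08 0 0 0;0 -0.1 0.11 0 0 0;0 -0.1 0.14 0 0 0;0 -0.1 0.17 0 0 0;0 -0.1 0.2 0 0 0;0 -0.1 0.2 0 0 0"

```text
t: 26.65
eef_pos: [541.4, -97.8, 97.2]
eef_rot: [3.141, -0.0, 1.307]
contact_force: [-1.6, 0.4, 0.5]
finger_gap: 19.4
```

Request:
play_rows --series "0 -0.03 0.04 0 0 0;0 -0.05 0.08 0 0 0;0 -0.05 0.13 0 0 0;0 -0.05 0.18 0 0 0;0 -0.05 0.23 0 0 0;0 -0.05 0.28 0 0 0;0 -0.05 0.33 0 0 0;0 -0.05 0.38 0 0 0;0 -0.05 0.4 0 0 0;0 -0.05 0.4 0 0 0"

```text
t: 27.9
eef_pos: [540.7, -97.5, 93.2]
eef_rot: [-3.142, -0.0, 1.307]
contact_force: [0.2, -0.0, -1.3]
finger_gap: 19.2
```

Request:
play_rows --series "0 0 0.1 0 0 0;0 0 0.2 0 0 0;0 0 0.3 0 0 0;0 0 0.4 0 0 0;0 0 0.5 0 0 0;0 0 0.6 0 0 0;0 0 0.7 0 0 0;0 0 0.8 0 0 0;0 0 0.9 0 0 0;0 0 0.95 0 0 0"

```text
t: 29.15
eef_pos: [540.7, -97.5, 83.6]
eef_rot: [-3.141, -0.0, 1.307]
contact_force: [0.3, 0.6, -0.2]
finger_gap: 19.4
```

Request:
play_rows --series "0 0 0.06 0 0 0;0 0 0.12 0 0 0;0 0 0.18 0 0 0;0 0 0.24 0 0 0;0 0 0.3 0 0 0;0 0 0.36 0 0 0;0 0 0.42 0 0 0;0 0 0.48 0 0 0;0 0 0.5 0 0 0;0 0 0.5 0 0 0"

```text
t: 30.4
eef_pos: [540.7, -97.5, 78.7]
eef_rot: [-3.142, -0.0, 1.307]
contact_force: [0.6, 0.3, -1.3]
finger_gap: 19.2
```

Request:
play_rows --series "0 0 0.04 0 0 0;0 0 0.08 0 0 0;0 0 0.12 0 0 0;0 0 0.16 0 0 0;0 0 0.2 0 0 0;0 0 0.24 0 0 0;0 0 0.26 0 0 0;0 0 0.26 0 0 0;0 0 0.26 0 0 0;0 0 0.26 0 0 0"

```text
t: 31.65
eef_pos: [540.7, -97.5, 76.1]
eef_rot: [3.142, -0.0, 1.307]
contact_force: [0.0, 0.6, -1.4]
finger_gap: 19.2
```

Request:
play_rows --series "0 0 0.02 0 0 0;0 0 0.04 0 0 0;0 0 0.06 0 0 0;0 0 0.08 0 0 0;0 0 0.1 0 0 0;0 0 0.1 0 0 0;0 0 0.1 0 0 0;0 0 0.1 0 0 0;0 0 0.1 0 0 0;0 0 0.1 0 0 0"

```text
t: 32.9
eef_pos: [540.8, -97.6, 75.3]
eef_rot: [3.141, -0.0, 1.307]
contact_force: [-1.2, 1.0, 3.6]
finger_gap: 19.0
```

Bottom contact (~5 N) at the expected depth (76). Releasing, then withdrawing straight up.

Request:
play_rows --series "0 0 0 0 0 0;0 0 0 0 0 0;0 0 0 0 0 0;0 0 0 0 0 0;0 0 0 0 0 0;0 0 0 0 0 0;0 0 0 0 0 0;0 0 0 0 0 0;0 0 0 0 0 0;0 0 0 0 0 0" --jaw 5

```text
t: 34.15
eef_pos: [540.7, -97.6, 75.1]
eef_rot: [3.142, -0.0, 1.307]
contact_force: [0.8, -0.8, 0.4]
finger_gap: 49.9
```

Request:
play_rows --series "0 0 -0.5 0 0 0;0 0 -1.5 0 0 0;0 0 -2.5 0 0 0;0 0 -4 0 0 0;0 0 -5.5 0 0 0;0 0 -7 0 0 0;0 0 -8.5 0 0 0;0 0 -10 0 0 0;0 0 -11 0 0 0;0 0 -11 0 0 0"

```text
t: 35.4
eef_pos: [541.3, -97.8, 186.3]
eef_rot: [3.14, 0.0, 1.307]
contact_force: [0.8, -1.0, 0.4]
finger_gap: 49.9
```

```bash
python3 - <<'E'
from h import *
go([541,-98,185],np.pi/2-.2635)
save('side','s5.png',(220,120,340,220),6)
for q in ['scraper_grip','scraper']:
    for r in spotter.tip_of('side',q)[:4]: print(q,round(r['confidence'],2),np.round(r['position'],1))
E
```

```text
t 35.4 pos [541.3 -97.8 186.3] rot [3.1397e+00 1.0000e-04 1.3073e+00] F [ 0.8 -1.   0.4] gap 49.90571077061054
shift cm [-0.032 -0.026  0.128] turn [ 0.0019  0.0001 -0.    ]
scraper_grip 0.78 [425.1 466.9 107.6]
scraper_grip 0.71 [565.9 146.2  77.1]
scraper_grip 0.66 [541.1 -99.6  95.9]
scraper 0.85 [ 4.259e+02  4.670e+02 -1.000e-01]
scraper 0.84 [ 538.8 -101.3   13.5]
scraper 0.56 [626.1 427.6  -1.9]
scraper 0.51 [566.6 152.7  -1.3]
```

View pics/s5.png

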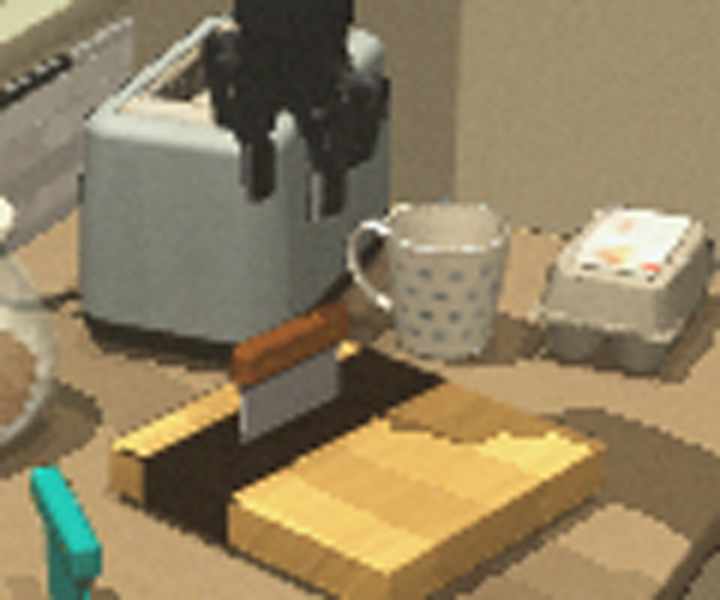

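The scraper stands upright in the slot: grip at crop (290,345), blade sunk into the stave. Grip height is 96 mm against 95 expected, and the gripper is clear above it.

```bash
python3 -c "
from h import *
print(job_done())"
```

```text
the job is handed in; nothing more can be done
None
```

The small orange bench scraper is now standing upright in the pastry board's storage slot, and I handed the job in at about 35 s. No verdict was reported.

- **Steps:** I took it from the rack and rested the edge on the light wood at about 6 N. I then slid it over the black stave, with the wrist sensor reading up to about 12 N at the end of each move. When the load vanished at the slot I stopped sliding.
- **Lowering:** The blade first caught lightly on the far side of the slot mouth, at about 6 N. Easing it back about 1.5 mm freed it. It then went down to the bottom, touching with about 5 N, and I released it and withdrew straight up.
- **Last checks:** The side picture and network put the grip at 96 mm height (95 expected) and the edge at 13.5 mm (16 expected), within the network's 4 mm accuracy. That is almost no lean, and nothing is touching the gripper.
- **Bystanders:** The mug and egg box look unmoved in that last picture. I did not measure the jam jar, salt or onion again, but the arm did not pass near them. No check failed or disagreed.

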